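# Gauge the gel-tank spacer tube

### The job

Check the size of the hollow spacer tube in the bench caliper: stand the tube (not the solid rod or the block) upright on the caliper's base between its jaws, then slide the moving jaw in by its thumb post until the tube is held snugly against the fixed jaw. Close it gently so that the jaw does not tilt, and let go with the jaws left closed on the tube.

Things in the scene. Friction and masses are not known exactly. Their poses are not given: they have to be found in the camera images.
- tube: Hollow white plastic tube, open right through, standing upright: 40 mm outside diameter, 28 mm bore, 70 mm tall, 42 to 84 g. Origin: centre of its lower end, z along the tube. A solid rod of the same size and a block 40 x 40 x 70 mm, in the same white plastic with closed tops, stand at least 95 mm away, centre to centre; they are not wanted.
- gauge: Bench caliper, screwed down: grey plate 150 x 300 x 12 mm (x, y, z), origin under its centre, z up. Steel beam along y at x = +50 mm, 16 mm wide, top 28 mm high. Two jaws, 46 mm high, reach from it to x = -45 mm. Fixed jaw's face: y = +85 mm; the moving jaw, on its -y side, closes to +y. The tube belongs on the plate (top 12 mm high) between the faces, within 20 mm of x = -8 mm.
- slide (a joint): Gap between the jaw faces in m: 0.095 to 0.125 at the start, 0.04 closed on the tube. Moving face: caliper y = 85 mm minus the gap. Its carriage (30 mm wide, top 37 mm high) has a dark upright thumb post, 14 x 14 mm, 37 to 81 mm high, at caliper x = +50 mm, centred 45 mm behind (-y of) the moving face. About 1.5 N of friction; it stays where it is left.
- jaw (a joint): Tilt of the moving jaw about the vertical in rad: 0 square, positive when its free tip is pushed back from the fixed jaw. A stiff spring (6 N m/rad, pivot on the beam) holds it square: pressing the tube with 6 N tilts it about 3 degrees, 18 N about 10 degrees, which is too much.

How it is judged:
By the outcome, as a careful person would: the job done as asked, in the order asked, and still so for the second after the job is handed in, with the robot touching nothing.
It also fails if it takes over 48 s, if anything falls off the work surface, if the arm or the gripper's body presses on something with over 40 N, if the wrist force passes 120 N, or if a joint passes its speed limit or range.

### The arm

A 6-joint arm with a two-finger parallel gripper is mounted at the origin on the work surface. World frame = base frame: x ahead of the robot, y to its left, z up, the work surface at z = 0. Lengths are in m, angles in rad, forces in N, time in s.
With the tool pointing down it reaches from about 0.325 to 0.875 m from the base axis. Payload 4.4 kg.
Tool frame: the origin (TCP) lies midway between the tips of the shut fingers; the grasp point (between the pads) lies 19 mm behind it; z points along the fingers, y is the line along which they close (so a half turn about z gives the same grasp; the last joint's range is limited). The gripper opens to 85 mm and grips with 20 to 120 N. Pads are 22 mm wide; open, the fingers measure 114 mm over their backs; the gripper's body (76 mm by 85 mm) begins 54 mm behind the grasp point. The pads swing forward as they close: fully open they stand 13 mm farther back than shut.
Start: joints at [0.99, 0.207, 1.542, -0, 1.393, -0.15], TCP at [0.24, 0.522, 0.203] pointing down, gripper open.
Joint ranges: [-2.73, 2.73], [-0.86, 2.22], [0.23, 2.46], [-1.11, 4.25], [0.08, 2.63], [-2.82, 2.82]. Speed limits (rad/s): [2.79, 2.79, 3.14, 3.14, 3.14, 3.14].

### API

Orientations are given as a rotation vector (axis times angle).
In Python, from station import arm gives the robot as it stands. The module is installed in compiled form; this text tells all that it offers.
- The arm moves only by the tool carry_out, never from a script. Its arguments are lists of equal length, an entry for each row: "dp": the shift along the tool's x, y, z each as a share of 0.04 m, from -1 to 1, a list of three; "delta_rot": the turn, a rotation vector about the tool's x, y, z each as a share of 5 degrees, from -1 to 1, a list of three; "fingers": the closure, from 0 (fully open) to 1 (shut). A call has 1 to 8 rows; each row shifts and turns the commanded pose from where the row before left it, along the tool's axes as they then stand; what a row does not reach is not made up. A row lasts 1/10 s, in which the tool goes at most 50 mm and 8.59 degrees, less where a joint would pass 70% of its speed; a pose out of reach is approached as far as the arm can. A call with a number of a shift or a turn outside -1 to 1 is refused whole. A call with a gripper value outside its range is refused whole. The fingers move at their own pace and stop on an object; "grip_force" is the grip in N (left out, the last holds). Time passes only in rows, so rows that do not move let the fingers close. It gives the time, the measured TCP pose, the force, the opening and the grip force at its end, in the units of the state.
- arm.get_state(): the state, without advancing time (a new reading comes with each control period).
- arm.get_image(name): name is "scene" or "top" or "wrist"; returns (picture, depth): 384x512x3 uint8, red, green, blue; 384x512 float32, m along the optical axis (not along the pixel's ray), 0 where there is no reading.
- arm.calibration(name): a dict with "intrinsics" (3x3 intrinsics, pixels), "rvec" (rotation vector, rad) and "tvec" (3), from world to camera coordinates, as OpenCV has them. Camera axes: x right, y down, z forward; pixel columns grow to the right and rows downward; lengths in m; the calibration is good to about 2 mm. A picture is of the moment at which its call begins: read the wrist's pose just before it. calibration takes no time and is no camera call; for the wrist camera it gives the pose at the moment of the call.
- arm.finish_job(): hands the job in; it is judged then, once.
The state is a dict: "clock": time; "q": joint angles; "joint_velocities": joint speeds; "tau": joint torques, N m; "tcp_pos": TCP position; "tool_rot": TCP orientation; "wrist_force": force on the tool from outside, world axes, zero at the start; "torque": the same for the moment, N m; "grip_width": finger opening in m; "grip_force": force on a finger pad.
Only numpy, scipy, OpenCV 4.12 (cv2) and the standard library are available. Lean on these libraries where they do the work, as an engineer would, in place of code of your own. Each camera call takes 0.05 s, during which the arm holds its last target. There are 200 camera calls.

## Working session

There is one attempt and no reset: what is moved stays moved. The work goes in short steps, Python scripts to look and compute and a tool call to move; the robot and the scene stay as the last step left them, time stands still between calls to the robot, and variables do not carry over. Pictures are saved under pics/ and viewed, at most 10 in all, crops included, and the job is handed in when it is done.

Besides the shell and the picture viewer there is one more tool, called after "Call:" as name(argument=value, ...), one argument or row to a line, values as JSON. carry_out: Moves the arm, as the interface text tells. Shift numbers are shares of 0.04 m and turn numbers shares of 5 degrees, none past 1 either way. Its arguments: {"type":"object","properties":{"dp":{"type":"array"},"delta_rot":{"type":"array"},"fingers":{"type":"array"},"grip_force":{"type":"number"}},"required":["dp","delta_rot","fingers"]}

```bash
mkdir -p pics
cat > h.py <<'E'
import numpy as np,cv2
from station import arm
def cam(n):
    c=arm.calibration(n);K=np.array(c["intrinsics"]);R=cv2.Rodrigues(np.array(c["rvec"],float))[0];t=np.array(c["tvec"],float).ravel()
    return K,R,t
def cloud(n,d,c):
    K,R,t=c;v,u=np.indices(d.shape)
    P=np.stack([(u-K[0,2])*d/K[0,0],(v-K[1,2])*d/K[1,1],d],-1)
    return (P-t)@R
E
python3 - <<'E'
from h import *
s=arm.get_state();print(s)
for n in("top","scene"):
    c=cam(n);im,d=arm.get_image(n);np.savez(f"{n}.npz",im=im,d=d,K=c[0],R=c[1],t=c[2])
    cv2.imwrite(f"pics/{n}.png",im[...,::-1]); print(n,-c[1].T@c[2])
E
```

```text
{'clock': 0.0, 'q': array([ 9.89515166e-01,  2.07430156e-01,  1.54300779e+00, -1.37948932e-05,
        1.39349562e+00, -1.50486569e-01]), 'joint_velocities': array([-0.00169784,  0.00010261, -0.00053159, -0.00053968, -0.00136295,
       -0.0014936 ]), 'tau': array([-2.42506057e-04, -3.83032465e+01, -2.91592240e+01, -5.36885782e-04,
        1.06189842e-02,  3.04401044e-05]), 'tcp_pos': array([0.23965343, 0.52174574, 0.20199455]), 'tool_rot': array([-0.67128961, -3.06818853,  0.00344042]), 'wrist_force': array([-0.08250733,  0.98872372,  0.3010336 ]), 'torque': array([-0.06977407,  0.06827179, -0.02102391]), 'grip_force': 0.0, 'grip_width': 0.08535200578843063}
top [ 0.48997493 -0.02449951  0.74687836]
scene [1.24988408 0.37950014 0.69382051]
```

View pics/top.png

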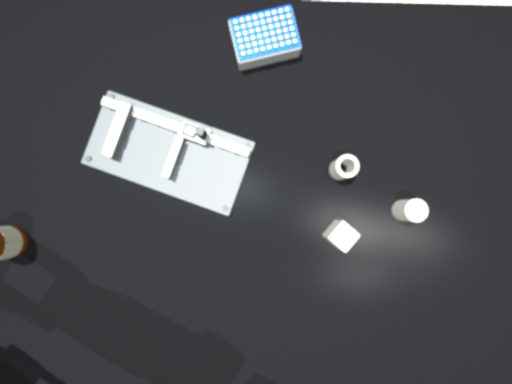

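View pics/scene.png

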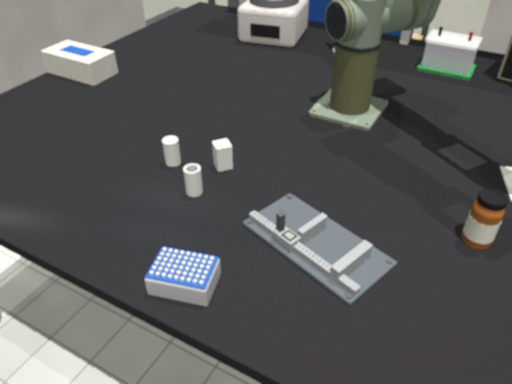

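The top view shows the tube, with its dark bore, at about (347,166). The rod is at (417,210), the block at (343,236), and the caliper plate has its centre near (168,153) with the thumb post near (202,133). The fixed jaw is at the left (115,130) and the moving jaw at (174,155). The scene view agrees.

Run:
```python
from h import *
z=np.load("top.npz");im=z["im"];d=z["d"];C=(z["K"],z["R"],z["t"]);P=cloud("top",d,C);ok=d>0
v,u=np.indices(d.shape)
m=ok&(abs(u-345)<30)&(abs(v-166)<28)&(P[...,2]>.06)&(P[...,2]<.08)
q=P[m];(c,r)=cv2.minEnclosingCircle(q[:,:2].astype(np.float32));print("tube",c,r,np.median(q[:,2]),len(q))
for n,a,b in(("rod",415,210),("block",343,236)):
    q=P[ok&(abs(u-a)<25)&(abs(v-b)<25)&(P[...,2]>.06)&(P[...,2]<.08)];print(n,cv2.minAreaRect(q[:,:2].astype(np.float32)),np.median(q[:,2]))
G=ok&(u>70)&(u<262)&(v>80)&(v<225)
def rect(lo,hi,name,extra=True):
    m=(G&(P[...,2]>lo)&(P[...,2]<hi)&extra).astype(np.uint8)
    n,l,st,_=cv2.connectedComponentsWithStats(m)
    for i in range(1,n):
        if st[i,4]>25:
            q=P[l==i];print(name,cv2.minAreaRect(q[:,:2].astype(np.float32)),np.round(np.median(q[:,2]),4),st[i])
rect(.006,.1,"plate all");rect(.04,.052,"jaws");rect(.07,.09,"post");rect(.033,.04,"carriage");rect(.024,.031,"beam")
```

```text
tube (0.5656856298446655, -0.18173155188560486) 0.02014811895787716 0.07045758046683112 250
rod ((0.49186819791793823, -0.30204811692237854), (0.038552649319171906, 0.03879813104867935), 13.633813858032227) 0.07116704717286756
block ((0.44336870312690735, -0.17808204889297485), (0.040384333580732346, 0.03998909145593643), 50.9962043762207) 0.07103802217724547
plate all ((0.5891317129135132, 0.1447714865207672), (0.29984888434410095, 0.15036439895629883), 71.71395874023438) 0.0134 [   81    91   174   126 12390]
jaws ((0.6247650384902954, 0.2326250970363617), (0.0210472010076046, 0.10258102416992188), 71.77046966552734) 0.0466 [101 101  31  57 692]
jaws ((0.6243826150894165, 0.09726060926914215), (0.01344927866011858, 0.020097479224205017), 20.768814086914062) 0.0406 [184 127  12   9  29]
jaws ((0.5767521262168884, 0.12894684076309204), (0.014464371837675571, 0.07640017569065094), 71.41610717773438) 0.0468 [161 136  22  43 360]
post ((0.6184768676757812, 0.07532596588134766), (0.013809623196721077, 0.013532129116356373), 72.02806854248047) 0.0815 [195 126  10  11  79]
carriage ((0.6223828196525574, 0.2230675369501114), (0.0021401760168373585, 0.10087750852108002), 71.8609848022461) 0.0364 [112 106  21  52  79]
carriage ((0.6241582036018372, 0.09186043590307236), (0.05496634170413017, 0.030105816200375557), 71.74718475341797) 0.0381 [178 120  33  25 327]
beam ((0.6769140958786011, 0.2513320744037628), (0.03353501483798027, 0.01628069393336773), 70.80255889892578) 0.0285 [101  97  19  14 146]
beam ((0.6248621344566345, 0.17339833080768585), (0.09533783793449402, 0.06607172638177872), 71.78800201416016) 0.0288 [121 107  60  34 479]
beam ((0.6031640768051147, 0.028986915946006775), (0.07927387207746506, 0.020761718973517418), 67.60423278808594) 0.0289 [207 132  43  25 358]
beam ((0.5889537930488586, 0.23481574654579163), (0.0020209518261253834, 0.032309021800756454), 70.60054779052734) 0.027 [113 142   8  17  26]
```

Call:
carry_out(
  dp=[
    [0,0,0],
    [0,0,0],
    [0,0,0],
    [0,0,0],
    [0,0,0],
    [0,0,0],
    [0,0,0],
    [0,0,0],
  ],
  delta_rot=[
    [0,0,1],
    [0,0,1],
    [0,0,1],
    [0,0,1],
    [0,0,1],
    [0,0,1],
    [0,0,1],
    [0,0,1],
  ],
  fingers=[0,0,0,0,0,0,0,0],
  grip_force=30,
)

```text
clock: 0.9
tcp_pos: [0.2398, 0.522, 0.2025]
tool_rot: [-1.685, -2.651, 0.002]
wrist_force: [1.0, -0.2, 0.0]
grip_width: 0.0856
grip_force: 0.0
```

Call:
carry_out(
  dp=[
    [0,0,0],
    [0,0,0],
    [0,0,0],
    [0,0,0],
    [0,0,0],
    [0,0,0],
    [0,0,0],
    [0,0,0],
  ],
  delta_rot=[
    [0,0,1],
    [0,0,1],
    [0,0,1],
    [0,0,1],
    [0,0,1],
    [0,0,1],
    [0,0,1],
    [0,0,1],
  ],
  fingers=[0,0,0,0,0,0,0,0],
)

```text
clock: 1.7
tcp_pos: [0.2398, 0.522, 0.2025]
tool_rot: [2.49, 1.915, -0.002]
wrist_force: [-0.5, -0.1, 1.1]
grip_width: 0.0856
grip_force: 0.0
```

Call:
carry_out(
  dp=[
    [0,0,0],
    [0,0,0],
  ],
  delta_rot=[
    [0,0,0.72],
    [0,0,0],
  ],
  fingers=[0,0],
)

```text
clock: 1.9
tcp_pos: [0.2398, 0.5221, 0.2025]
tool_rot: [2.546, 1.84, -0.002]
wrist_force: [0.3, 0.4, -0.1]
grip_width: 0.0854
grip_force: 0.0
```

```bash
cat >> h.py <<'E'
th=np.deg2rad(71.75);YC=np.array([np.cos(th),np.sin(th),0]);XC=np.array([YC[1],-YC[0],0]);O=np.array([.5891,.1448,0])
def gauge(x,y,z): return O+x*XC+y*YC+np.array([0,0,z])
def rel(p): d=np.asarray(p)-O; return np.array([d@XC,d@YC,d[2]])
def to(target):
    s=arm.get_state();R=cv2.Rodrigues(s["tool_rot"])[0]
    yaw=np.rad2deg(np.arctan2(R[1,0],R[0,0]))
    print("t",s["clock"],"tcp",s["tcp_pos"],"yaw",yaw,"z",R[:,2],"gauge",rel(s["tcp_pos"]).round(4),"F",s["wrist_force"].round(2),"w",s["grip_width"],s["grip_force"])
    print("units",(R.T@(np.asarray(target)-s["tcp_pos"])/.04).round(3))
E
python3 -c "
from h import *
to([.5657,-.1817,.2])"
```

```text
t 1.9 tcp [0.23983576 0.52206771 0.20251829] yaw 71.72783621646879 z [-7.38770612e-04 -1.09388882e-03 -9.99999129e-01] gauge [-0.4498  0.2489  0.2025] F [ 0.33  0.39 -0.05] w 0.08536529108924282 0.0
units [-14.153  13.252   0.076]
```

Call:
carry_out(
  dp=[
    [-0.4,0.4,0],
    [-0.8,0.75,0],
    [-0.8,0.75,0],
    [-0.8,0.75,0],
    [-0.8,0.75,0],
    [-0.8,0.75,0],
    [-0.8,0.75,0],
    [-0.8,0.75,0],
  ],
  delta_rot=[
    [0,0,0],
    [0,0,0],
    [0,0,0],
    [0,0,0],
    [0,0,0],
    [0,0,0],
    [0,0,0],
    [0,0,0],
  ],
  fingers=[0,0,0,0,0,0,0,0],
)

```text
clock: 2.7
tcp_pos: [0.3797, 0.222, 0.2031]
tool_rot: [2.544, 1.843, 0.0]
wrist_force: [0.8, 0.3, -0.2]
grip_width: 0.0854
grip_force: 0.0
```

Call:
carry_out(
  dp=[
    [-0.8,0.75,0],
    [-0.8,0.75,0],
    [-0.8,0.75,0],
    [-0.8,0.75,0],
    [-0.8,0.75,0],
    [-0.8,0.75,0],
    [-0.8,0.75,0],
    [-0.8,0.75,0],
  ],
  delta_rot=[
    [0,0,0],
    [0,0,0],
    [0,0,0],
    [0,0,0],
    [0,0,0],
    [0,0,0],
    [0,0,0],
    [0,0,0],
  ],
  fingers=[0,0,0,0,0,0,0,0],
)

```text
clock: 3.5
tcp_pos: [0.5273, -0.0964, 0.203]
tool_rot: [-2.545, -1.842, -0.0]
wrist_force: [0.5, 0.3, 0.7]
grip_width: 0.0852
grip_force: 0.0
```

Call:
carry_out(
  dp=[
    [-0.8,0.75,0],
    [-0.8,0.75,0],
    [-0.1,0.1,0],
    [0,0,0],
  ],
  delta_rot=[
    [0,0,0],
    [0,0,0],
    [0,0,0],
    [0,0,0],
  ],
  fingers=[0,0,0,0],
)

```text
clock: 3.9
tcp_pos: [0.5662, -0.1803, 0.2024]
tool_rot: [-2.546, -1.838, 0.001]
wrist_force: [-0.7, -0.4, -0.6]
grip_width: 0.0855
grip_force: 0.0
```

Run:
```python
from h import *
to([.5657,-.1817,.038])
c=cam("wrist");im,d=arm.get_image("wrist");cv2.imwrite("pics/w1.png",im[...,::-1])
P=cloud("w",d,c);m=(d>0)&(P[...,2]>.06)&(P[...,2]<.08)&(np.hypot(P[...,0]-.5657,P[...,1]+.1817)<.035)
q=P[m];print(len(q),cv2.minEnclosingCircle(q[:,:2].astype(np.float32)),np.median(q[:,2]))
```

```text
t 3.9 tcp [ 0.56624863 -0.18030059  0.20238306] yaw 71.64768613125939 z [-1.27383493e-03  9.61987547e-04 -9.99998726e-01] gauge [ 0.0801 -0.3159  0.2024] F [-0.75 -0.44 -0.6 ] w 0.08550150622197146 0.0
units [-4.00e-02  4.00e-03  4.11e+00]
776 ((0.5682070255279541, -0.18105754256248474), 0.020055808126926422) 0.0703483817748869
```

View pics/w1.png

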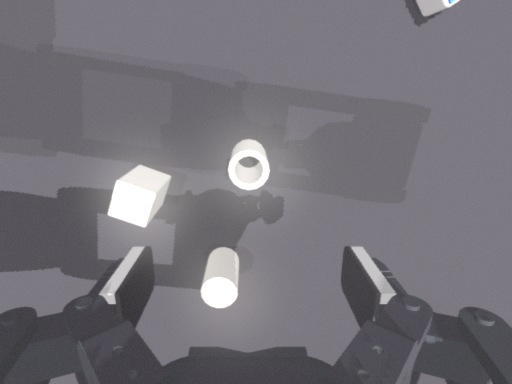

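The wrist view shows the hollow tube at (249,165), with the block to the left and the rod below it. It agrees with the top camera to 2 mm, so I'll descend and grip.

Call:
carry_out(
  dp=[
    [-0.03,0.02,0.6],
    [0,0,0.9],
    [0,0,0.9],
    [0,0,0.9],
    [0,0,0.5],
    [0,0,0.3],
    [0,0,0],
    [0,0,0],
  ],
  delta_rot=[
    [0,0,0],
    [0,0,0],
    [0,0,0],
    [0,0,0],
    [0,0,0],
    [0,0,0],
    [0,0,0],
    [0,0,0],
  ],
  fingers=[0,0,0,0,0,0,0,0.5],
)

```text
clock: 4.75
tcp_pos: [0.5676, -0.1803, 0.0404]
tool_rot: [2.544, 1.841, 0.001]
wrist_force: [0.1, -0.4, 0.4]
grip_width: 0.0732
grip_force: 0.0
```

Call:
carry_out(
  dp=[
    [0,0,0],
    [0,0,0],
    [0,0,0],
    [0,0,0],
    [0,0,0],
    [0,0,0],
    [0,0,0],
    [0,0,0],
  ],
  delta_rot=[
    [0,0,0],
    [0,0,0],
    [0,0,0],
    [0,0,0],
    [0,0,0],
    [0,0,0],
    [0,0,0],
    [0,0,0],
  ],
  fingers=[1,1,1,1,1,1,1,1],
)

```text
clock: 5.55
tcp_pos: [0.5732, -0.1841, 0.0488]
tool_rot: [2.535, 1.832, 0.011]
wrist_force: [-5.0, 1.6, 29.0]
grip_width: -0.0001
grip_force: 15.6
```

The gripper shut on nothing and shows an upward force, so I'll look at it.

Run:
```python
from h import *
ims=[]
for n in("scene","wrist"):
    im,d=arm.get_image(n);ims.append(im)
a=ims[0][80:272,100:356];a=cv2.resize(a,(512,384),interpolation=2)
o=cv2.resize(np.hstack([a,ims[1]]),(800,300));cv2.imwrite("pics/m1.png",o[...,::-1]);to([.567,-.181,.1])
```

```text
t 5.65 tcp [ 0.57322307 -0.18409968  0.04884331] yaw 71.71477285228151 z [ 0.01337481 -0.00690304 -0.99988672] gauge [ 0.0879 -0.3173  0.0488] F [-5.02  2.59 30.99] w -3.170465233464333e-05 15.569304937371271
units [ 0.022 -0.153 -1.281]
```

View pics/m1.png

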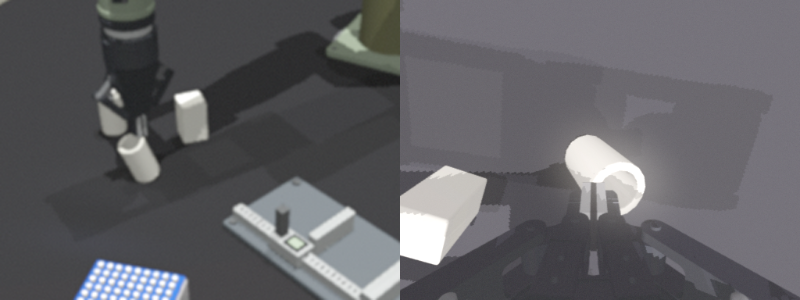

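Run:
```python
from h import *
s=arm.get_state()
for n in("wrist","top","scene"):
    c=cam(n);im,d=arm.get_image(n);P=cloud(n,d,c)
    np.savez(f"m_{n}.npz",im=im,d=d,P=P)
    w=(im.min(-1)>130)&(d>0)&(P[...,2]>.004)&(P[...,2]<.1)&(np.hypot(P[...,0]-.575,P[...,1]+.18)<.065)
    q=P[w];print(n,w.sum())
    if len(q)<10: continue
    m=q.mean(0);_,S,V=np.linalg.svd(q-m,full_matrices=False);print(m,S/np.sqrt(len(q)),V.round(3).tolist())
    for i in range(3): print("  ",q[:,i].min().round(4),q[:,i].max().round(4))
    t=q[q[:,2]>q[:,2].max()-.004];print("  hi",t.mean(0).round(4)); t=q[q[:,2]<.015];print("  lo",t.mean(0).round(4),len(t))
    if n=="wrist":
        R=cv2.Rodrigues(s["tool_rot"])[0];T=(P-s["tcp_pos"])@R
        f=(im.max(-1)<110)&(d>0)&(abs(T[...,2]+.0)<.03)&(abs(T[...,0])<.04)&(abs(T[...,1])<.04)
        print("finger pts in tool",f.sum(),T[f].min(0),T[f].max(0))
        cv2.imwrite("pics/m2.png",cv2.resize(im[100:356,120:461],(682,512),interpolation=2)[...,::-1])
```

```text
wrist 6050
[ 0.58325289 -0.1793168   0.05666457] [0.02111289 0.01392917 0.00875276] [[0.374, -0.237, 0.897], [0.519, -0.748, -0.414], [0.768, 0.621, -0.157]]
   0.5504 0.6078
   -0.2087 -0.1618
   0.0054 0.1
  hi [ 0.5779 -0.1747  0.098 ]
  lo [ 0.5699 -0.1653  0.0121] 133Traceback (most recent call last):
  File "<stdin>", line 15, in <module>
    return umr_minimum(a, axis, None, out, keepdims, initial, where)
ValueError: zero-size array to reduction operation minimum which has no identity
```

Run:
```python
from h import *
z=np.load("m_wrist.npz");im=z["im"];P=z["P"];d=z["d"]
cv2.imwrite("pics/m2.png",cv2.resize(im[150:320,150:377],(800,599),interpolation=2)[...,::-1])
s=arm.get_state();R=cv2.Rodrigues(s["tool_rot"])[0];T=(P-s["tcp_pos"])@R
for v in range(170,330,10):
    print(v,[tuple((1000*P[v,u]).astype(int)) for u in range(210,330,20)],"tool@245",(1000*T[v,245]).astype(int))
```

```text
170 [(np.int64(556), np.int64(-156), np.int64(1)), (np.int64(569), np.int64(-160), np.int64(1)), (np.int64(582), np.int64(-165), np.int64(0)), (np.int64(596), np.int64(-169), np.int64(1)), (np.int64(609), np.int64(-173), np.int64(1)), (np.int64(622), np.int64(-178), np.int64(0))] tool@245 [20  0 48]
180 [(np.int64(553), np.int64(-163), np.int64(1)), (np.int64(569), np.int64(-163), np.int64(18)), (np.int64(582), np.int64(-165), np.int64(24)), (np.int64(594), np.int64(-176), np.int64(0)), (np.int64(607), np.int64(-180), np.int64(2)), (np.int64(621), np.int64(-186), np.int64(0))] tool@245 [20  0 24]
190 [(np.int64(551), np.int64(-170), np.int64(0)), (np.int64(569), np.int64(-165), np.int64(31)), (np.int64(581), np.int64(-166), np.int64(43)), (np.int64(592), np.int64(-170), np.int64(41)), (np.int64(605), np.int64(-188), np.int64(1)), (np.int64(618), np.int64(-192), np.int64(1))] tool@245 [19  0  6]
200 [(np.int64(548), np.int64(-176), np.int64(1)), (np.int64(568), np.int64(-168), np.int64(41)), (np.int64(580), np.int64(-167), np.int64(55)), (np.int64(591), np.int64(-169), np.int64(60)), 
[... 3150 characters left out ...]
p.int64(595), np.int64(-180), np.int64(130))] tool@245 [ -1   0 -66]
310 [(np.int64(567), np.int64(-164), np.int64(143)), (np.int64(573), np.int64(-165), np.int64(144)), (np.int64(571), np.int64(-190), np.int64(114)), (np.int64(583), np.int64(-169), np.int64(144)), (np.int64(589), np.int64(-171), np.int64(145)), (np.int64(594), np.int64(-183), np.int64(132))] tool@245 [ -6   0 -66]
320 [(np.int64(568), np.int64(-164), np.int64(148)), (np.int64(573), np.int64(-166), np.int64(148)), (np.int64(570), np.int64(-194), np.int64(115)), (np.int64(583), np.int64(-169), np.int64(148)), (np.int64(588), np.int64(-171), np.int64(148)), (np.int64(593), np.int64(-185), np.int64(133))] tool@245 [-10   0 -67]
```

View pics/m2.png

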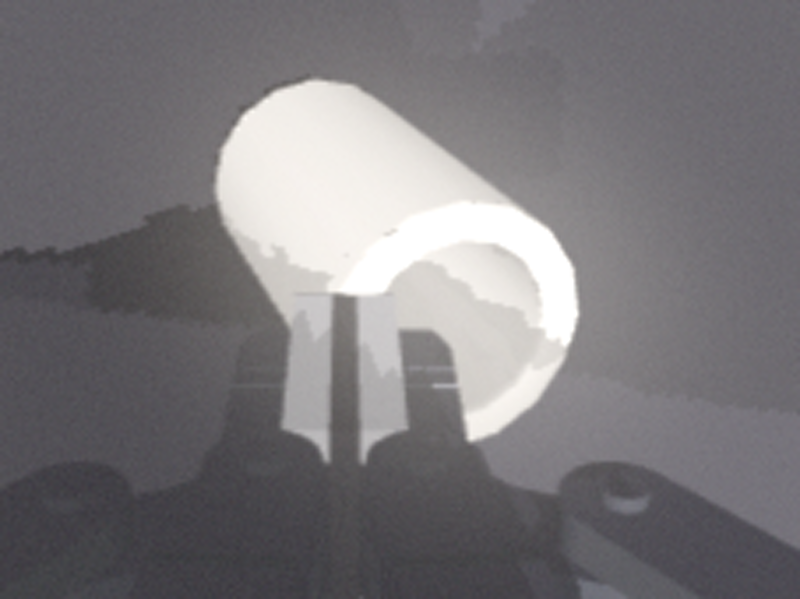

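Run:
```python
from h import *
from scipy.optimize import least_squares
c=cam("scene");im,d=arm.get_image("scene");Ps=cloud("s",d,c)
z=np.load("m_wrist.npz");Pw=z["P"];iw=z["im"]
def sel(P,I,x):
    w=(I.min(-1)>100)&(P[...,2]>.004)&(P[...,2]<.085)&(np.hypot(P[...,0]-.583,P[...,1]+.18)<.055);return w
ws=sel(Ps,im,0)
ww=sel(Pw,iw,0);ww[215:]=False
qs=Ps[ws];qw=Pw[ww];print(len(qs),len(qw))
q=np.vstack([qs,qw[::8]])
def f(p):
    b=np.array([p[0],p[1],.03]);a=np.array([p[2],p[3],1.]);a/=np.linalg.norm(a)
    v=q-b;return np.linalg.norm(v-np.outer(v@a,a),axis=1)-.02
r=min((least_squares(f,[.58,-.175,i,j],loss="soft_l1",f_scale=.002) for i in(-.4,0,.4) for j in(-.4,0,.4)),key=lambda r:r.cost)
p=r.x;a=np.array([p[2],p[3],1.]);a/=np.linalg.norm(a);b=np.array([p[0],p[1],.03]);s=(q-b)@a
print(p,"tilt",np.degrees(np.arccos(a[2])),"med res",np.median(abs(f(p))));lo,hi=np.percentile(s,[1,99]);print("ends",b+lo*a,b+hi*a,hi-lo)
```

```text
504 2558
[ 0.5768277  -0.18330704  0.30482705 -0.11333345] tilt 18.015239344797063 med res 0.0012746600674535275
ends [ 0.57004909 -0.18078678  0.00776244] [ 0.59099157 -0.18857311  0.07646527] 0.07224467505828819
```

The tube leans 18° toward +tool y, with one finger in its bore and the other outside. That is under its 30° tipping angle. I'll relieve the downward force and lean it back upright before letting go.

Call:
carry_out(
  dp=[
    [0,0,-0.08],
    [0,0,-0.08],
    [0,-0.1,-0.05],
    [0,-0.1,0],
    [0,-0.1,0],
    [0,0,0],
  ],
  delta_rot=[
    [0,0,0],
    [0,0,0],
    [0,0,0],
    [0,0,0],
    [0,0,0],
    [0,0,0],
  ],
  fingers=[1,1,1,1,1,1],
  grip_force=20,
)

```text
clock: 6.35
tcp_pos: [0.554, -0.1763, 0.0465]
tool_rot: [-2.544, -1.839, 0.002]
wrist_force: [-0.8, -0.6, 0.4]
grip_width: 0.0
grip_force: 0.0
```

```bash
cat >> h.py <<'E'
def fit(Ps,im,c0):
    from scipy.optimize import least_squares
    q=Ps[(im.min(-1)>100)&(Ps[...,2]>.004)&(Ps[...,2]<.09)&(np.hypot(Ps[...,0]-c0[0],Ps[...,1]-c0[1])<.055)]
    def f(p):
        b=np.array([p[0],p[1],.03]);a=np.array([p[2],p[3],1.]);a/=np.linalg.norm(a)
        v=q-b;return np.linalg.norm(v-np.outer(v@a,a),axis=1)-.02
    r=min((least_squares(f,[*c0,i,j],loss="soft_l1",f_scale=.002) for i in(-.3,0,.3) for j in(-.3,0,.3)),key=lambda r:r.cost)
    p=r.x;a=np.array([p[2],p[3],1.]);a/=np.linalg.norm(a);b=np.array([p[0],p[1],.03]);s=(q-b)@a;lo,hi=np.percentile(s,[1,99])
    print("tilt",np.degrees(np.arccos(a[2])),"ends",(b+lo*a).round(4),(b+hi*a).round(4),len(q))
E
python3 - <<'E'
from h import *
to([.567,-.181,.1])
c=cam("scene");im,d=arm.get_image("scene");fit(cloud("s",d,c),im,[.575,-.18])
E
```

```text
t 6.35 tcp [ 0.5539682  -0.17626934  0.04654647] yaw 71.71490463647191 z [-0.00228531  0.00114325 -0.99999674] gauge [ 0.0672 -0.3159  0.0465] F [-0.8  -0.59  0.43] w 9.800767661377944e-06 0.0
units [-0.01   0.343 -1.337]
tilt 3.473793818195883 ends [ 0.5666 -0.1781  0.0058] [ 0.5713 -0.1771  0.0847] 521
```

Call:
carry_out(
  dp=[
    [0,0,-0.2],
    [0,0,-0.3],
    [0,0,-0.3],
  ],
  delta_rot=[
    [0,0,0],
    [0,0,0],
    [0,0,0],
  ],
  fingers=[1,1,1],
)

```text
clock: 6.7
tcp_pos: [0.5558, -0.1772, 0.0808]
tool_rot: [2.546, 1.84, 0.001]
wrist_force: [-0.9, 0.2, 0.4]
grip_width: -0.0002
grip_force: 0.0
```

Call:
carry_out(
  dp=[
    [0,0,-0.5],
    [0,0,-0.9],
    [0,0,-0.9],
    [0,0,-0.8],
    [0,0,0],
  ],
  delta_rot=[
    [0,0,0],
    [0,0,0],
    [0,0,0],
    [0,0,0],
    [0,0,0],
  ],
  fingers=[1,0.5,0,0,0],
)

```text
clock: 7.2
tcp_pos: [0.5597, -0.1789, 0.2119]
tool_rot: [2.536, 1.833, 0.011]
wrist_force: [0.6, -0.4, 0.5]
grip_width: 0.0578
grip_force: 0.0
```

Run:
```python
from h import *
c=cam("wrist");im,d=arm.get_image("wrist");cv2.imwrite("pics/w2.png",im[...,::-1])
P=cloud("w",d,c);m=(d>0)&(P[...,2]>.06)&(P[...,2]<.08)&(np.hypot(P[...,0]-.568,P[...,1]+.178)<.05)
q=P[m];print(len(q),cv2.minEnclosingCircle(q[:,:2].astype(np.float32)) if len(q) else 0,np.median(q[:,2]));to([.567,-.181,.1])
ct=cam("top");it,dt=arm.get_image("top");T=cloud("t",dt,ct)
q=T[(dt>0)&(T[...,2]>.06)&(T[...,2]<.08)&(np.hypot(T[...,0]-.568,T[...,1]+.178)<.04)];print("top",len(q),cv2.minEnclosingCircle(q[:,:2].astype(np.float32)) if len(q) else 0)
```

```text
731 ((0.5680971741676331, -0.1808350682258606), 0.019965121522545815) 0.07039331459656463
t 7.25 tcp [ 0.55805486 -0.17816981  0.20878911] yaw 71.72329014563323 z [ 0.0084336  -0.00412945 -0.99995591] gauge [ 0.0717 -0.3164  0.2088] F [ 0.15 -0.45 -0.6 ] w 0.0652210830131325 0.0
units [0.006 0.209 2.722]
top 251 ((0.5658599734306335, -0.18147684633731842), 0.019980233162641525)
```

View pics/w2.png

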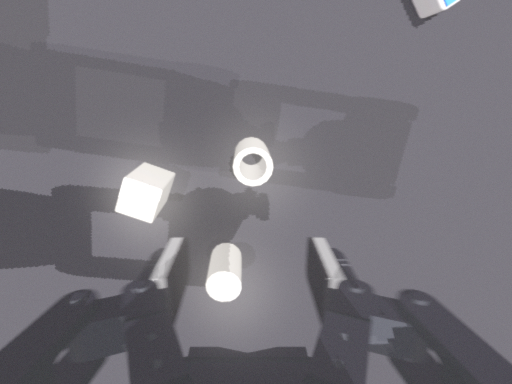

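The wrist view shows the tube upright again at (253,162), in its original place at (0.567,-0.181), with the rod and block undisturbed. The first grasp was too high because open pads sit 13 mm further back. I'll go deeper this time.

Call:
carry_out(
  dp=[
    [0.01,0.23,0],
    [0,0,0],
    [0,0,0.6],
    [0,0,0.9],
    [0,0,0.9],
    [0,0,0.8],
    [0,0,0],
    [0,0,0],
  ],
  delta_rot=[
    [0,0,0],
    [0,0,0],
    [0,0,0],
    [0,0,0],
    [0,0,0],
    [0,0,0],
    [0,0,0],
    [0,0,0],
  ],
  fingers=[0,0,0,0,0,0,0,0],
)

```text
clock: 8.1
tcp_pos: [0.5635, -0.1791, 0.0745]
tool_rot: [-2.544, -1.839, 0.002]
wrist_force: [0.5, 0.2, 0.9]
grip_width: 0.0853
grip_force: 0.0
```

Run:
```python
from h import *
to([.567,-.1812,.018])
```

```text
t 8.1 tcp [ 0.56352412 -0.17908897  0.07450263] yaw 71.71538819495898 z [-0.0027328   0.00134636 -0.99999536] gauge [ 0.0771 -0.3156  0.0745] F [0.52 0.21 0.87] w 0.08528514016632421 0.0
units [-0.023  0.103  1.412]
```

Call:
carry_out(
  dp=[
    [-0.02,0.1,0],
    [0,0,0.5],
    [0,0,0.5],
    [0,0,0.4],
    [0,0,0],
    [0,0,0],
  ],
  delta_rot=[
    [0,0,0],
    [0,0,0],
    [0,0,0],
    [0,0,0],
    [0,0,0],
    [0,0,0],
  ],
  fingers=[0,0,0,0,0,0],
)

```text
clock: 8.7
tcp_pos: [0.5686, -0.1818, 0.0204]
tool_rot: [2.545, 1.84, 0.001]
wrist_force: [-0.1, -0.0, 0.7]
grip_width: 0.0856
grip_force: 0.0
```

Call:
carry_out(
  dp=[
    [0,0,0],
    [0,0,0],
    [0,0,0],
    [0,0,0],
    [0,0,0],
    [0,0,0],
  ],
  delta_rot=[
    [0,0,0],
    [0,0,0],
    [0,0,0],
    [0,0,0],
    [0,0,0],
    [0,0,0],
  ],
  fingers=[0.3,0.45,0.6,0.6,0.6,0.6],
)

```text
clock: 9.3
tcp_pos: [0.5684, -0.1817, 0.0205]
tool_rot: [2.545, 1.84, 0.001]
wrist_force: [-1.9, -0.1, 5.4]
grip_width: 0.0398
grip_force: 20.1
```

Call:
carry_out(
  dp=[
    [0,0,0],
    [0,0,-0.2],
    [0,0,-0.5],
    [0,0,-0.8],
    [0,0,-0.8],
    [0,0,-0.5],
    [0,0,0],
  ],
  delta_rot=[
    [0,0,0],
    [0,0,0],
    [0,0,0],
    [0,0,0],
    [0,0,0],
    [0,0,0],
    [0,0,0],
  ],
  fingers=[0.7,0.7,0.7,0.7,0.7,0.7,0.7],
  grip_force=30,
)

```text
clock: 10.0
tcp_pos: [0.5705, -0.1827, 0.1356]
tool_rot: [2.54, 1.836, 0.006]
wrist_force: [1.3, -0.5, 0.0]
grip_width: 0.0392
grip_force: 30.3
```

Run:
```python
from h import *
to(gauge(-.008,.058,.14))
c=cam("scene");im,d=arm.get_image("scene");cv2.imwrite("pics/s2.png",cv2.resize(im[80:290,100:380],(560,420))[...,::-1])
```

```text
t 10.0 tcp [ 0.57054912 -0.18274568  0.13564585] yaw 71.72039888198282 z [ 0.00727137 -0.00354121 -0.99996729] gauge [ 0.085  -0.3169  0.1356] F [ 1.27 -0.55  0.04] w 0.0392097594105588 30.333335995674133
units [ 9.371 -2.328 -0.138]
```

View pics/s2.png

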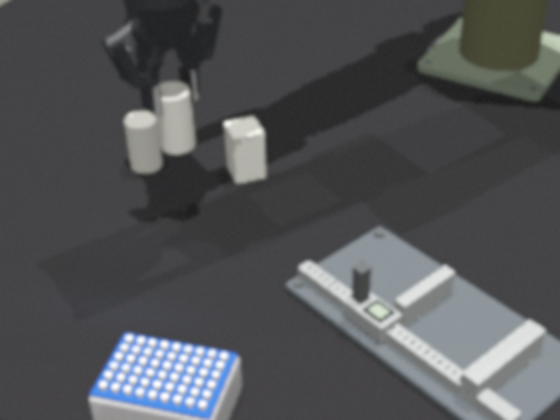

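The tube hangs upright in the fingers at (175,118), and the rod stands behind it at (143,140). Next I'll carry it over the caliper.

Call:
carry_out(
  dp=[
    [0.4,-0.1,0],
    [0.8,-0.2,0],
    [0.8,-0.2,0],
    [0.8,-0.2,0],
    [0.8,-0.2,0],
    [0.8,-0.2,0],
    [0.8,-0.2,0],
    [0.8,-0.2,0],
  ],
  delta_rot=[
    [0,0,0],
    [0,0,0],
    [0,0,0],
    [0,0,0],
    [0,0,0],
    [0,0,0],
    [0,0,0],
    [0,0,0],
  ],
  fingers=[0.7,0.7,0.7,0.7,0.7,0.7,0.7,0.7],
)

```text
clock: 10.85
tcp_pos: [0.5837, 0.0679, 0.1287]
tool_rot: [-2.543, -1.839, 0.006]
wrist_force: [0.6, -0.1, -0.5]
grip_width: 0.0396
grip_force: 30.3
```

Call:
carry_out(
  dp=[
    [0.8,-0.2,0],
    [0.8,-0.2,0],
    [0.8,-0.2,0],
    [0.7,-0.2,0],
    [0.2,0,0],
    [0,0,0],
    [0,0,0],
  ],
  delta_rot=[
    [0,0,0],
    [0,0,0],
    [0,0,0],
    [0,0,0],
    [0,0,0],
    [0,0,0],
    [0,0,0],
  ],
  fingers=[0.7,0.7,0.7,0.7,0.7,0.7,0.7],
)

```text
clock: 11.55
tcp_pos: [0.5961, 0.2, 0.1301]
tool_rot: [-2.546, -1.84, 0.005]
wrist_force: [0.7, -1.0, -0.2]
grip_width: 0.0393
grip_force: 30.3
```

Run:
```python
from h import *
to(gauge(-.008,.060,.036))
c=cam("wrist");im,d=arm.get_image("wrist");P=cloud("w",d,c)
G=(P-O)@np.array([XC,YC,[0,0,1]]).T
def st(n,m):
    q=G[m&(d>0)];print(n,len(q),np.percentile(q,[2,50,98],axis=0).round(4).tolist() if len(q)>5 else "")
jz=abs(G[...,2]-.046)<.003
st("fixed jaw",jz&(G[...,1]>.06)&(abs(G[...,0])<.06));st("mov jaw",jz&(G[...,1]<.02)&(G[...,1]>-.05)&(G[...,0]<.03)&(G[...,0]>-.06))
st("post",(G[...,2]>.075)&(G[...,2]<.085)&(abs(G[...,0]-.05)<.012)&(abs(G[...,1]+.057)<.02))
```

```text
t 11.55 tcp [0.59607126 0.20003137 0.13008026] yaw 71.72261686224655 z [-0.00272652 -0.00116708 -0.9999956 ] gauge [-0.0107  0.0546  0.1301] F [ 0.66 -1.03 -0.15] w 0.03934430604301954 30.318802893161774
units [0.139 0.072 2.352]
fixed jaw 3386 [[-0.0414, 0.0872, 0.0453], [0.0078, 0.0973, 0.0469], [0.057, 0.1066, 0.0483]]
mov jaw 0 
post 0
```

Call:
carry_out(
  dp=[
    [0.13,0.07,0],
    [0,0,0.4],
    [0,0,0.7],
    [0,0,0.6],
    [0,0,0.35],
    [0,0,0.2],
    [0,0,0],
    [0,0,0],
  ],
  delta_rot=[
    [0,0,0],
    [0,0,0],
    [0,0,0],
    [0,0,0],
    [0,0,0],
    [0,0,0],
    [0,0,0],
    [0,0,0],
  ],
  fingers=[0.7,0.7,0.7,0.7,0.7,0.7,0.7,0.7],
)

```text
clock: 12.4
tcp_pos: [0.6024, 0.2047, 0.0424]
tool_rot: [2.546, 1.84, 0.002]
wrist_force: [0.1, 0.9, -0.1]
grip_width: 0.0396
grip_force: 30.3
```

Run:
```python
from h import *
to(gauge(-.008,.060,.033))
```

```text
t 12.4 tcp [0.60235819 0.204708   0.04240735] yaw 71.70638497770958 z [ 1.59415832e-03  3.22179815e-04 -9.99998677e-01] gauge [-0.0062  0.061   0.0424] F [ 0.14  0.88 -0.07] w 0.039564947067533475 30.32093569636345
units [-0.026 -0.046  0.235]
```

Call:
carry_out(
  dp=[
    [0,0,0.12],
    [0,0,0.06],
    [0,0,0.04],
    [0,0,0.03],
    [0,0,0],
  ],
  delta_rot=[
    [0,0,0],
    [0,0,0],
    [0,0,0],
    [0,0,0],
    [0,0,0],
  ],
  fingers=[0.7,0.7,0.7,0.7,0.7],
)

```text
clock: 12.9
tcp_pos: [0.6018, 0.205, 0.0327]
tool_rot: [2.546, 1.84, 0.001]
wrist_force: [-2.6, 1.1, 4.8]
grip_width: 0.0394
grip_force: 30.7
```

There is contact (4.8 N up) at the expected height, so I'll release gently and rise.

Call:
carry_out(
  dp=[
    [0,0,-0.02],
    [0,0,0],
    [0,0,0],
    [0,0,0],
  ],
  delta_rot=[
    [0,0,0],
    [0,0,0],
    [0,0,0],
    [0,0,0],
  ],
  fingers=[0.45,0.35,0.3,0.3],
)

```text
clock: 13.3
tcp_pos: [0.6014, 0.2046, 0.0321]
tool_rot: [-2.546, -1.84, 0.0]
wrist_force: [0.6, -0.8, -0.1]
grip_width: 0.0598
grip_force: 0.0
```

Call:
carry_out(
  dp=[
    [0,0,-0.3],
    [0,0,-0.5],
    [0,0,-0.8],
    [0,0,-0.8],
    [0,0,-0.6],
    [0,0,0],
  ],
  delta_rot=[
    [0,0,0],
    [0,0,0],
    [0,0,0],
    [0,0,0],
    [0,0,0],
    [0,0,0],
  ],
  fingers=[0.3,0.3,0.3,0.5,1,1],
)

```text
clock: 13.9
tcp_pos: [0.6053, 0.2055, 0.1588]
tool_rot: [2.542, 1.838, 0.016]
wrist_force: [1.2, 0.1, 0.4]
grip_width: 0.016
grip_force: 0.0
```

```bash
cat >> h.py <<'E'
def look(n):
    c=cam(n);im,d=arm.get_image(n);P=cloud(n,d,c);G=(P-O)@np.array([XC,YC,[0,0,1]]).T
    def st(k,m):
        q=G[m&(d>0)];print(n,k,len(q),(cv2.minAreaRect(q[:,:2].astype(np.float32)),np.median(q[:,2]).round(4)) if len(q)>5 else "")
    st("tube",(G[...,2]>.074)&(G[...,2]<.088)&(abs(G[...,0]+.008)<.04)&(abs(G[...,1]-.06)<.04))
    st("fix",(abs(G[...,2]-.046)<.003)&(abs(G[...,1]-.095)<.02)&(abs(G[...,0])<.035))
    st("mov",(abs(G[...,2]-.046)<.003)&(G[...,1]>-.035)&(G[...,1]<.06)&(G[...,0]<.03)&(G[...,0]>-.06))
    st("post",(G[...,2]>.075)&(G[...,2]<.088)&(abs(G[...,0]-.05)<.012)&(G[...,1]>-.08)&(G[...,1]<.02))
    return im
E
python3 - <<'E'
from h import *
to(gauge(.05,-.092,.145))
im=look("wrist");cv2.imwrite("pics/w3.png",im[...,::-1])
E
```

```text
t 13.9 tcp [0.60528289 0.20546328 0.15881867] yaw 71.7226086798876 z [ 0.01090844  0.00213887 -0.99993821] gauge [-0.0036  0.0627  0.1588] F [1.24 0.14 0.4 ] w 0.016033836159886513 0.0
units [-3.868  1.339  0.337]
wrist tube 1091 (((-0.007345127873122692, 0.06199413910508156), (0.03879435732960701, 0.038889218121767044), 10.491800308227539), np.float64(0.0824))
wrist fix 1864 (((7.651746273040771e-05, 0.09096570312976837), (0.06984508037567139, 0.03147581219673157), 0.07326050102710724), np.float64(0.0469))
wrist mov 535 (((-0.002806331031024456, 0.017294807359576225), (0.0328558124601841, 0.08148863166570663), 1.90365731716156), np.float64(0.0467))
wrist post 0
```

View pics/w3.png

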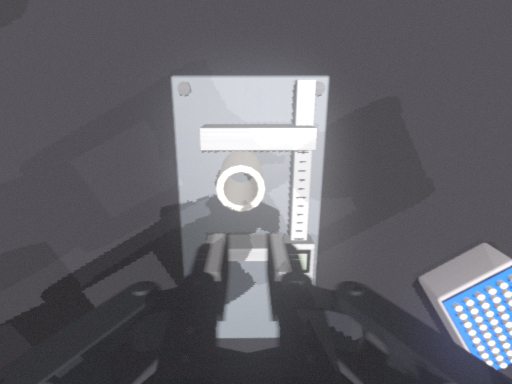

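The wrist view shows the tube standing upright on the plate at (240,188), between the fixed jaw (258,137) and the moving jaw (250,245). Now I'll go behind the thumb post with the fingers shut.

Call:
carry_out(
  dp=[
    [-0.5,0.2,0],
    [-0.8,0.3,0],
    [-0.8,0.3,0],
    [-0.8,0.3,0],
    [-0.7,0.2,0],
    [-0.27,0,0],
    [0,0,0],
    [0,0,0],
  ],
  delta_rot=[
    [0,0,0],
    [0,0,0],
    [0,0,0],
    [0,0,0],
    [0,0,0],
    [0,0,0],
    [0,0,0],
    [0,0,0],
  ],
  fingers=[1,1,1,1,1,1,1,1],
)

```text
clock: 14.75
tcp_pos: [0.6017, 0.0423, 0.1516]
tool_rot: [-2.545, -1.84, 0.001]
wrist_force: [-0.1, 0.0, -0.6]
grip_width: -0.0
grip_force: 0.0
```

Run:
```python
from h import *
to(gauge(.05,-.092,.055));look("top")
```

```text
t 14.75 tcp [0.60166036 0.04230466 0.15162972] yaw 71.72503473752501 z [-1.38215899e-03  9.88882509e-04 -9.99998556e-01] gauge [ 0.044  -0.0934  0.1516] F [-0.13  0.02 -0.64] w -3.6694018161947266e-05 0.0
units [0.034 0.153 2.416]
top tube 268 (((-0.009195171296596527, 0.05933936685323715), (0.03840964660048485, 0.03885459154844284), 54.29924774169922), np.float64(0.082))
top fix 361 (((2.2161751985549927e-05, 0.09505752474069595), (0.02116760052740574, 0.06992952525615692), 89.83676147460938), np.float64(0.0465))
top mov 349 (((-0.007239488884806633, 0.01429123617708683), (0.08075127005577087, 0.07479008287191391), 89.41370391845703), np.float64(0.0466))
top post 0
```

Call:
carry_out(
  dp=[
    [0,0.15,0.3],
    [0,0,0.8],
    [0,0,0.8],
    [0,0,0.5],
    [0,0,0],
    [0,0,0],
  ],
  delta_rot=[
    [0,0,0],
    [0,0,0],
    [0,0,0],
    [0,0,0],
    [0,0,0],
    [0,0,0],
  ],
  fingers=[1,1,1,1,1,1],
)

```text
clock: 15.4
tcp_pos: [0.6079, 0.0403, 0.0558]
tool_rot: [-2.545, -1.841, 0.001]
wrist_force: [-0.0, -0.5, 0.1]
grip_width: 0.0002
grip_force: 0.0
```

Run:
```python
from h import *
to(gauge(.05,-.018,.055))
```

```text
t 15.4 tcp [0.60791057 0.04025614 0.05576926] yaw 71.77962513210502 z [-9.87375987e-04  1.81205836e-04 -9.99999496e-01] gauge [ 0.0506 -0.0934  0.0558] F [-0.02 -0.46  0.12] w 0.00019877297869898283 0.0
units [ 1.885 -0.014  0.019]
```

Call:
carry_out(
  dp=[
    [0.15,0,0],
    [0.15,0,0],
    [0.1,0,0],
    [0.08,0,0],
    [0.08,0,0],
    [0.1,0,0],
    [0.12,0,0],
    [0.12,0,0],
  ],
  delta_rot=[
    [0,0,0],
    [0,0,0],
    [0,0,0],
    [0,0,0],
    [0,0,0],
    [0,0,0],
    [0,0,0],
    [0,0,0],
  ],
  fingers=[1,1,1,1,1,1,1,1],
)

```text
clock: 16.2
tcp_pos: [0.6194, 0.074, 0.0563]
tool_rot: [-2.546, -1.84, 0.0]
wrist_force: [-0.1, -0.1, 0.3]
grip_width: 0.0007
grip_force: 0.0
```

Call:
carry_out(
  dp=[
    [0.12,0,0],
    [0.12,0,0],
    [0.12,0,0],
    [0.1,0,0],
    [0.08,0,0],
    [0.06,0,0],
    [0.03,0,0],
    [0,0,0],
  ],
  delta_rot=[
    [0,0,0],
    [0,0,0],
    [0,0,0],
    [0,0,0],
    [0,0,0],
    [0,0,0],
    [0,0,0],
    [0,0,0],
  ],
  fingers=[1,1,1,1,1,1,1,1],
)

```text
clock: 17.0
tcp_pos: [0.6272, 0.0977, 0.0564]
tool_rot: [-2.546, -1.841, 0.0]
wrist_force: [0.4, 0.1, 0.1]
grip_width: 0.0001
grip_force: 0.0
```

Run:
```python
from h import *
to(gauge(.05,-.018,.055));s=arm.get_state();print("along",s["wrist_force"]@YC);look("wrist")
```

```text
t 17.0 tcp [0.62718675 0.09770155 0.05636567] yaw 71.72676055701271 z [-4.43442232e-05 -1.57739970e-05 -9.99999999e-01] gauge [ 0.0509 -0.0328  0.0564] F [0.37 0.07 0.07] w 0.00013724465600415168 0.0
units [ 0.37  -0.023  0.034]
along 0.18174931682010034
wrist tube 4497 (((-0.007131056860089302, 0.059262365102767944), (0.03988102078437805, 0.03515239432454109), 0.8217099905014038), np.float64(0.0823))
wrist fix 16 (((-0.0018840637058019638, 0.07538425922393799), (0.017730621621012688, 0.0006747770821675658), 0.1270541250705719), np.float64(0.0455))
wrist mov 3131 (((-0.006840884685516357, 0.017891226336359978), (0.07345554232597351, 0.08423823863267899), 0.0932161957025528), np.float64(0.0468))
wrist post 0
```

```bash
cat >> h.py <<'E'
def look2():
    c=cam("scene");im,d=arm.get_image("scene");P=cloud("s",d,c);G=(P-O)@np.array([XC,YC,[0,0,1]]).T
    def st(k,m):
        q=G[m&(d>0)];print(k,len(q),np.percentile(q,[3,50,97],axis=0).round(4).tolist() if len(q)>5 else "")
    z=G[...,2]
    st("carriage top",(abs(z-.037)<.004)&(abs(G[...,0]-.05)<.016)&(G[...,1]<.06)&(G[...,1]>-.09))
    st("tube top",(abs(z-.082)<.006)&(abs(G[...,0]+.008)<.03)&(abs(G[...,1]-.06)<.03))
    st("jawtop",(abs(z-.046)<.0025)&(abs(G[...,0]+.03)<.014)&(G[...,1]<.038)&(G[...,1]>-.05))
    return im
E
python3 - <<'E'
from h import *
im=look2();cv2.imwrite("pics/s3.png",cv2.resize(im[170:310,220:410],(760,560))[...,::-1])
E
```

```text
carriage top 262 [[0.0367, -0.0572, 0.0338], [0.0544, -0.0287, 0.0373], [0.0655, -0.0077, 0.0398]]
tube top 175 [[-0.0243, 0.0472, 0.0764], [-0.0068, 0.0659, 0.0811], [0.0116, 0.083, 0.0831]]
jawtop 62 [[-0.0422, -0.0212, 0.044], [-0.029, -0.0139, 0.0455], [-0.0167, -0.0073, 0.0478]]
```

View pics/s3.png

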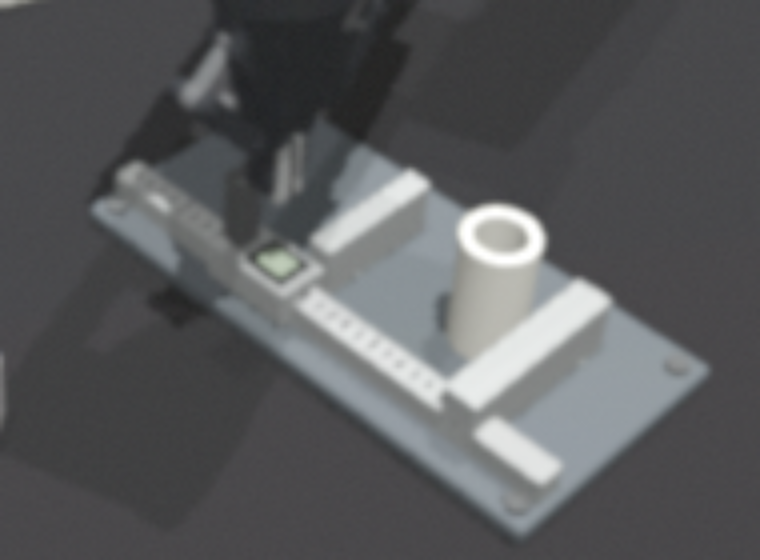

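The post at (243,205) has not moved. The fingertips at (290,180) have passed it with no force, and they look higher than the reported TCP says. I'll measure the real tip height.

Run:
```python
from h import *
s=arm.get_state();R=cv2.Rodrigues(s["tool_rot"])[0]
c=cam("scene");im,d=arm.get_image("scene");P=cloud("s",d,c);T=(P-s["tcp_pos"])@R;K,Rc,t=c
def pr(p): q=K@(Rc@np.asarray(p)+t);return (q[:2]/q[2]).round(1)
print("tcp px",pr(s["tcp_pos"]),"post top px",pr(gauge(.05,-.0567,.081)))
for v in range(200,226,2): print(v,[tuple((1000*T[v,u]).astype(int).tolist()) for u in range(284,302,3)])
cw=cam("wrist");iw,dw=arm.get_image("wrist");W=(cloud("w",dw,cw)-s["tcp_pos"])@R
for v in range(200,300,8): print(v,[tuple((1000*W[v,u]).astype(int).tolist()) for u in(235,240,255,260)])
K,Rc,t=cw;print("tcp in wrist px",pr(s["tcp_pos"]))
```

```text
tcp px [286.7 226.8] post top px [279.1 211.7]
200 [(4, 15, -81), (12, 15, -86), (13, 9, -83), (10, -3, -74), (15, -5, -76), (-76, -120, 44)]
202 [(8, 20, -82), (11, 15, -81), (14, 9, -79), (11, -1, -71), (14, -6, -70), (-70, -113, 42)]
204 [(13, 24, -82), (10, 14, -75), (14, 10, -75), (12, -1, -67), (9, -12, -59), (-67, -110, 45)]
206 [(15, 26, -80), (8, 11, -67), (14, 9, -70), (14, 1, -64), (9, -13, -52), (-62, -105, 45)]
208 [(14, 26, -74), (8, 11, -62), (12, 7, -62), (463, 502, -637), (-59, -92, 42), (-59, -102, 47)]
210 [(2, 12, -54), (8, 10, -56), (13, 7, -58), (13, -1, -52), (-56, -89, 44), (-52, -94, 44)]
212 [(2, 12, -48), (10, 12, -53), (12, 6, -51), (12, -2, -46), (-52, -85, 45), (-46, -88, 43)]
214 [(0, 10, -41), (8, 9, -45), (12, 5, -46), (13, -1, -41), (-47, -79, 44), (-42, -84, 44)]
216 [(5, 15, -42), (9, 11, -42), (13, 7, -42), (13, -1, -37), (-42, -75, 44), (-38, -80, 45)]
218 [(-12, -4, -12), (9, 10, -36), (12, 5, -36), (11, -4, -28), (-38, -70, 44), (-33, -74, 44)]
220 [(-13, -4, -6), (-46, -50, 43), (-43, -57, 46), (-37, -59, 43), (-34, -66, 45), (-30, -71, 45)]
2
[... 318 characters left out ...]
7, 16), (-1, -3, 17), (0, 5, 16), (-1, 8, 17)]
224 [(-6, -7, 17), (-6, -3, 17), (-6, 5, 17), (-6, 8, 17)]
232 [(-12, -7, 18), (-12, -4, 18), (-13, 5, 19), (-12, 8, 18)]
240 [(10, -4, -40), (10, -2, -39), (11, 4, -41), (10, 6, -39)]
248 [(10, -4, -47), (10, -2, -47), (10, 3, -48), (10, 6, -47)]
256 [(10, -4, -54), (10, -2, -54), (10, 3, -53), (10, 5, -54)]
264 [(11, -4, -61), (11, -2, -61), (10, 3, -61), (10, 5, -61)]
272 [(10, -3, -66), (10, -2, -66), (10, 3, -66), (10, 5, -66)]
280 [(11, -3, -73), (10, -1, -71), (11, 3, -73), (11, 5, -73)]
288 [(11, -3, -78), (11, -1, -78), (12, 3, -78), (11, 4, -78)]
296 [(12, -3, -83), (9, -1, -79), (9, 3, -79), (12, 4, -83)]
tcp in wrist px [246.2 225.5]
```

Both cameras put the shut fingertips 32 mm behind the reported TCP. That explains the first missed grasp and this pass over the post. I'll back off, go 36 mm lower and push again.

Call:
carry_out(
  dp=[
    [-0.3,0,-0.1],
    [-0.6,0,0],
    [-0.6,0,0],
    [-0.05,0,0],
    [0,0,0.3],
    [0,0,0.4],
    [0,0,0.3],
    [0,0,0],
  ],
  delta_rot=[
    [0,0,0],
    [0,0,0],
    [0,0,0],
    [0,0,0],
    [0,0,0],
    [0,0,0],
    [0,0,0],
    [0,0,0],
  ],
  fingers=[1,1,1,1,1,1,1,1],
)

```text
clock: 18.0
tcp_pos: [0.6047, 0.0396, 0.0166]
tool_rot: [-2.542, -1.839, 0.008]
wrist_force: [-0.8, 0.1, -1.4]
grip_width: -0.0004
grip_force: 0.0
```

Run:
```python
from h import *
to(gauge(.05,-.018,.020))
```

```text
t 18.0 tcp [0.60470569 0.03964105 0.01657592] yaw 71.77614112615854 z [-6.88452880e-03  6.16864427e-04 -9.99976111e-01] gauge [ 0.0478 -0.095   0.0166] F [-0.75  0.08 -1.36] w -0.00035613744185203556 0.0
units [ 1.924  0.056 -0.089]
```

Call:
carry_out(
  dp=[
    [0.1,0.03,0],
    [0.15,0,0],
    [0.12,0,0],
    [0.08,0,0],
    [0.06,0,0],
    [0.06,0,0],
    [0.06,0,0],
    [0.06,0,0],
  ],
  delta_rot=[
    [0,0,0],
    [0,0,0],
    [0,0,0],
    [0,0,0],
    [0,0,0],
    [0,0,0],
    [0,0,0],
    [0,0,0],
  ],
  fingers=[1,1,1,1,1,1,1,1],
)

```text
clock: 18.8
tcp_pos: [0.6176, 0.0643, 0.0206]
tool_rot: [2.546, 1.84, -0.0]
wrist_force: [-1.4, -1.5, 0.9]
grip_width: -0.0005
grip_force: 0.8
```

Run:
```python
from h import *
to(gauge(.05,-.018,.020));print(arm.get_state()["wrist_force"]@YC);look2()
```

```text
t 18.8 tcp [0.61764595 0.06432385 0.02060744] yaw 71.70733247542405 z [ 1.42889631e-04 -4.69668978e-04 -9.99999879e-01] gauge [ 0.0523 -0.0675  0.0206] F [-1.38 -1.48  0.92] w -0.0004674986217578954 0.812495956197381
units [ 1.237 -0.059  0.015]
-1.8389946522886798
carriage top 264 [[0.0366, -0.0526, 0.0339], [0.0543, -0.0233, 0.0372], [0.0651, -0.0019, 0.0399]]
tube top 178 [[-0.0245, 0.0477, 0.0767], [-0.0054, 0.0661, 0.0813], [0.0113, 0.0837, 0.0836]]
jawtop 60 [[-0.0425, -0.015, 0.044], [-0.0298, -0.0086, 0.0458], [-0.0169, -0.002, 0.0479]]
```

The carriage now moves, with about 1.8 N along the slide. I'll go on to just short of the tube.

Call:
carry_out(
  dp=[
    [0.1,-0.03,0],
    [0.12,-0.02,0],
    [0.14,0,0],
    [0.14,0,0],
    [0.14,0,0],
    [0.14,0,0],
    [0.1,0,0],
    [0.06,0,0],
  ],
  delta_rot=[
    [0,0,0],
    [0,0,0],
    [0,0,0],
    [0,0,0],
    [0,0,0],
    [0,0,0],
    [0,0,0],
    [0,0,0],
  ],
  fingers=[1,1,1,1,1,1,1,1],
)

```text
clock: 19.65
tcp_pos: [0.6275, 0.1015, 0.0204]
tool_rot: [-2.546, -1.841, -0.0]
wrist_force: [0.5, -1.6, 0.1]
grip_width: 0.0
grip_force: 0.8
```

Run:
```python
from h import *
to(gauge(.05,-.018,.020));print(arm.get_state()["wrist_force"]@YC);look2()
```

```text
t 19.65 tcp [0.62750527 0.1014786  0.02035942] yaw 71.7448893409711 z [-6.96127940e-05  1.10300903e-04 -9.99999991e-01] gauge [ 0.05   -0.0291  0.0204] F [ 0.46 -1.58  0.11] w 1.4131176437216798e-05 0.8035378810018301
units [ 0.278 -0.001  0.009]
-1.3579239773830645
carriage top 275 [[0.0367, -0.0144, 0.0342], [0.0552, 0.0149, 0.0372], [0.0653, 0.0362, 0.0403]]
tube top 182 [[-0.0246, 0.0471, 0.0762], [-0.0059, 0.0654, 0.0808], [0.0114, 0.0833, 0.0832]]
jawtop 19 [[-0.031, 0.023, 0.0436], [-0.0213, 0.0257, 0.0457], [-0.0168, 0.0317, 0.0472]]
```

Call:
carry_out(
  dp=[
    [0.03,0,0],
    [0.03,0,0],
    [0.03,0,0],
    [0.03,0,0],
    [0.03,0,0],
    [0.02,0,0],
    [0.02,0,0],
    [0.02,0,0],
  ],
  delta_rot=[
    [0,0,0],
    [0,0,0],
    [0,0,0],
    [0,0,0],
    [0,0,0],
    [0,0,0],
    [0,0,0],
    [0,0,0],
  ],
  fingers=[1,1,1,1,1,1,1,1],
)

```text
clock: 20.5
tcp_pos: [0.6298, 0.1089, 0.0203]
tool_rot: [-2.546, -1.84, 0.001]
wrist_force: [-1.9, -0.7, -0.1]
grip_width: 0.0002
grip_force: 0.8
```

Run:
```python
from h import *
to(gauge(.05,-.018,.020));print([round(float(arm.get_state()["wrist_force"]@YC),2)]);look2()
```

```text
t 20.5 tcp [0.62982936 0.10893457 0.02025048] yaw 71.71635230002023 z [-5.15193635e-04  2.19563604e-07 -9.99999867e-01] gauge [ 0.0499 -0.0213  0.0203] F [-1.92 -0.75 -0.1 ] w 0.00024003631958144394 0.7700941292569041
units [0.083 0.002 0.006]
[-1.31]
carriage top 280 [[0.0374, -0.0068, 0.0336], [0.0535, 0.0237, 0.0372], [0.0652, 0.0442, 0.0397]]
tube top 183 [[-0.0241, 0.0477, 0.0764], [-0.0057, 0.066, 0.0808], [0.011, 0.0835, 0.0833]]
jawtop 2
```

Call:
carry_out(
  dp=[
    [0.02,0,0],
    [0.02,0,0],
    [0.02,0,0],
    [0.02,0,0],
  ],
  delta_rot=[
    [0,0,0],
    [0,0,0],
    [0,0,0],
    [0,0,0],
  ],
  fingers=[1,1,1,1],
)

```text
clock: 20.95
tcp_pos: [0.6309, 0.1119, 0.0202]
tool_rot: [-2.546, -1.84, 0.001]
wrist_force: [-2.0, -1.1, -0.1]
grip_width: 0.0002
grip_force: 1.0
```

Call:
carry_out(
  dp=[
    [0.02,0,0],
    [0,0,0],
  ],
  delta_rot=[
    [0,0,0],
    [0,0,0],
  ],
  fingers=[1,1],
)

```text
clock: 21.15
tcp_pos: [0.6312, 0.1128, 0.0203]
tool_rot: [-2.546, -1.84, 0.0]
wrist_force: [-1.8, -1.4, 0.7]
grip_width: -0.0002
grip_force: 0.7
```

Run:
```python
from h import *
to(gauge(.05,-.018,.020));print([round(float(arm.get_state()["wrist_force"]@YC),2)]);look2()
```

```text
t 21.15 tcp [0.63123403 0.1128481  0.02025803] yaw 71.72296938712068 z [-1.51757664e-04  1.43823404e-04 -9.99999978e-01] gauge [ 0.05   -0.0171  0.0203] F [-1.82 -1.38  0.7 ] w -0.00017552846617538051 0.70711400359869
units [-0.021 -0.001  0.006]
[-1.88]
carriage top 288 [[0.0372, -0.0016, 0.0337], [0.0549, 0.0265, 0.0373], [0.0656, 0.0479, 0.0403]]
tube top 179 [[-0.0252, 0.0503, 0.0763], [-0.0063, 0.0686, 0.081], [0.0111, 0.087, 0.0832]]
jawtop 1
```

The tube has moved about 3 mm with the jaw. I'll continue in sub-millimetre steps, watching the force.

Call:
carry_out(
  dp=[
    [0.02,0,0],
    [0,0,0],
  ],
  delta_rot=[
    [0,0,0],
    [0,0,0],
  ],
  fingers=[1,1],
)

```text
clock: 21.4
tcp_pos: [0.6315, 0.1135, 0.0203]
tool_rot: [-2.546, -1.84, 0.0]
wrist_force: [-0.9, -0.7, -0.8]
grip_width: -0.0001
grip_force: 0.8
```

Call:
carry_out(
  dp=[
    [0.02,0,0],
    [0,0,0],
  ],
  delta_rot=[
    [0,0,0],
    [0,0,0],
  ],
  fingers=[1,1],
)

```text
clock: 21.6
tcp_pos: [0.6318, 0.1142, 0.0203]
tool_rot: [-2.546, -1.84, 0.0]
wrist_force: [-1.0, -1.0, -1.5]
grip_width: -0.0
grip_force: 0.8
```

Run:
```python
from h import *
to(gauge(.05,-.018,.020));print([round(float(arm.get_state()["wrist_force"]@YC),2)]);look2()
print([round(float(arm.get_state()["wrist_force"]@YC),2)])
```

```text
t 21.6 tcp [0.63177539 0.114235   0.02028297] yaw 71.71905662846785 z [-1.14822960e-04  4.48719399e-06 -9.99999993e-01] gauge [ 0.0501 -0.0157  0.0203] F [-0.99 -1.01 -1.52] w -3.64783456043827e-05 0.7799155544489622
units [-0.058 -0.002  0.007]
[-1.27]
carriage top 279 [[0.0376, -0.0005, 0.0337], [0.0544, 0.0289, 0.0372], [0.0654, 0.0499, 0.0397]]
tube top 187 [[-0.025, 0.0522, 0.0763], [-0.0053, 0.0703, 0.0809], [0.0108, 0.0883, 0.0832]]
jawtop 1 
[-1.08]
```

Call:
carry_out(
  dp=[
    [0.02,0,0],
    [0,0,0],
  ],
  delta_rot=[
    [0,0,0],
    [0,0,0],
  ],
  fingers=[1,1],
)

```text
clock: 21.85
tcp_pos: [0.632, 0.1149, 0.0203]
tool_rot: [-2.546, -1.84, 0.0]
wrist_force: [-1.3, -1.5, -0.8]
grip_width: 0.0
grip_force: 0.9
```

Call:
carry_out(
  dp=[
    [0.02,0,0],
    [0,0,0],
  ],
  delta_rot=[
    [0,0,0],
    [0,0,0],
  ],
  fingers=[1,1],
)

```text
clock: 22.05
tcp_pos: [0.6322, 0.1155, 0.0203]
tool_rot: [2.546, 1.84, -0.001]
wrist_force: [-2.3, -3.1, -2.0]
grip_width: 0.0001
grip_force: 1.5
```

Run:
```python
from h import *
to(gauge(.05,-.018,.020));look2()
print([round(float(arm.get_state()["wrist_force"]@YC),2)])
```

```text
t 22.05 tcp [0.63216043 0.11545379 0.02027802] yaw 71.72108389549417 z [-4.27281767e-04 -4.60296119e-04 -9.99999803e-01] gauge [ 0.0501 -0.0144  0.0203] F [-2.3  -3.09 -1.99] w 0.00010223500698735466 1.4920593984425068
units [-0.09  -0.002  0.007]
carriage top 288 [[0.0374, 0.0021, 0.0336], [0.0549, 0.03, 0.0373], [0.0654, 0.0512, 0.0402]]
tube top 186 [[-0.0245, 0.053, 0.0763], [-0.0065, 0.0706, 0.0807], [0.0103, 0.0886, 0.0834]]
jawtop 2 
[-2.74]
```

Call:
carry_out(
  dp=[
    [0.015,0,0],
    [0,0,0],
  ],
  delta_rot=[
    [0,0,0],
    [0,0,0],
  ],
  fingers=[1,1],
)

```text
clock: 22.3
tcp_pos: [0.6323, 0.1159, 0.0203]
tool_rot: [2.546, 1.84, -0.001]
wrist_force: [-1.8, -3.9, -1.0]
grip_width: 0.0
grip_force: 2.1
```

Run:
```python
from h import *
to(gauge(.05,-.018,.020));look2()
print([round(float(arm.get_state()["wrist_force"]@YC),2)])
```

```text
t 22.3 tcp [0.63231123 0.11590012 0.02027178] yaw 71.71656822612664 z [-5.27104299e-04 -5.72304941e-04 -9.99999697e-01] gauge [ 0.0501 -0.0139  0.0203] F [-1.85 -3.92 -1.05] w 4.318268121521404e-05 2.1247985400259495
units [-0.102 -0.002  0.007]
carriage top 282 [[0.0372, 0.0012, 0.0338], [0.0544, 0.0299, 0.0373], [0.0654, 0.0513, 0.04]]
tube top 177 [[-0.0249, 0.0529, 0.0762], [-0.005, 0.0707, 0.0812], [0.011, 0.0887, 0.0836]]
jawtop 3 
[-4.46]
```

The force has climbed to about 4.4 N while the tube stays put, so it is snug. I'll back off along −y, then rise clear.

Call:
carry_out(
  dp=[
    [-0.05,0,0],
    [-0.15,0,0],
    [-0.3,0,0],
    [-0.3,0,0],
    [0,0,-0.3],
    [0,0,-0.8],
    [0,0,-0.9],
    [0,0,-0.9],
  ],
  delta_rot=[
    [0,0,0],
    [0,0,0],
    [0,0,0],
    [0,0,0],
    [0,0,0],
    [0,0,0],
    [0,0,0],
    [0,0,0],
  ],
  fingers=[1,1,1,1,1,1,1,1],
)

```text
clock: 23.15
tcp_pos: [0.6225, 0.0857, 0.1384]
tool_rot: [-2.547, -1.84, -0.001]
wrist_force: [1.0, -0.5, -0.4]
grip_width: 0.0001
grip_force: 0.0
```

Call:
carry_out(
  dp=[
    [-0.8,0,0],
    [-0.8,0,0],
    [-0.5,0,0],
    [0,0,0],
    [0,0,0],
  ],
  delta_rot=[
    [0,0,0],
    [0,0,0],
    [0,0,0],
    [0,0,0],
    [0,0,0],
  ],
  fingers=[1,1,1,1,1],
)

```text
clock: 23.65
tcp_pos: [0.5965, 0.006, 0.1374]
tool_rot: [2.547, 1.838, 0.003]
wrist_force: [0.1, 0.5, -0.7]
grip_width: 0.0002
grip_force: 0.0
```

Run:
```python
from h import *
to(gauge(.05,-.018,.020));im=look2()
c=cam("top");it,d=arm.get_image("top");G=(cloud("t",d,c)-O)@np.array([XC,YC,[0,0,1]]).T
def st(k,m):
    q=G[m&(d>0)];print(k,len(q),cv2.minAreaRect(q[:,:2].astype(np.float32)) if len(q)>5 else "")
z=G[...,2];st("post",(z>.07)&(z<.09)&(abs(G[...,0]-.05)<.012)&(abs(G[...,1])<.03))
st("tube",(z>.074)&(z<.09)&(abs(G[...,0]+.008)<.03)&(abs(G[...,1]-.065)<.035))
st("jaw",(abs(z-.046)<.003)&(G[...,0]<.03)&(G[...,1]<.046)&(G[...,1]>.0))
a=cv2.resize(im[170:310,220:410],(456,336));b=cv2.resize(it[80:220,70:260],(456,336))[:,:340]
cv2.imwrite("pics/f.png",np.hstack([a,b])[...,::-1])
```

```text
t 23.65 tcp [0.59654866 0.00596807 0.13738123] yaw 71.6401825158413 z [ 1.70306779e-03  6.44155515e-04 -9.99998342e-01] gauge [ 0.0506 -0.1295  0.1374] F [ 0.06  0.48 -0.71] w 0.00018515994919208017 0.0
units [ 2.784 -0.023  2.938]
carriage top 284 [[0.0374, -0.0005, 0.0338], [0.0549, 0.0289, 0.0373], [0.0656, 0.0508, 0.0395]]
tube top 184 [[-0.0252, 0.0531, 0.0763], [-0.0065, 0.071, 0.0806], [0.0116, 0.0884, 0.0834]]
jawtop 1 
post 86 ((0.04981057718396187, 0.0013272338546812534), (0.014113267883658409, 0.013679761439561844), 1.9990010261535645)
tube 0 
jaw 0
```

View pics/f.png

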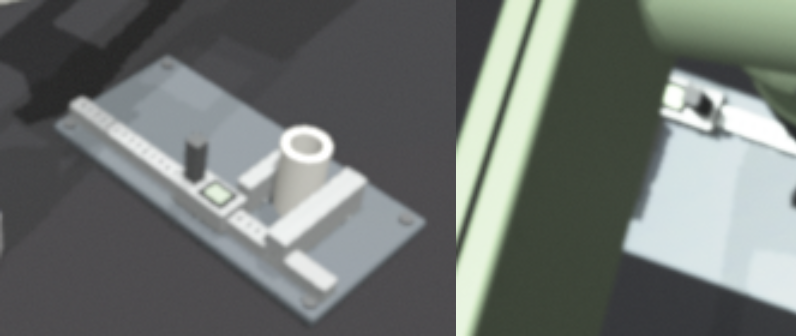

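The scene view shows the tube upright at (303,165) between the two jaws, and the arm is clear. The post is at caliper y ≈ +1 mm, which means a gap of about 40 mm.

```bash
python3 -c "
from station import arm
print(arm.finish_job())"
```

```text
the job is handed in; nothing more can be done
None
```

The tube stands upright on the caliper base with the jaws closed snugly on it (gap about 40 mm, closing force about 4.4 N), and the arm was clear when I handed the job in at about 24 s; the first grasp missed and tilted the tube, but it righted itself and the second grasp held.

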